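# Drive the self-tapping screw of a brick mould's wear plate

### The arm

A 7-joint arm with a two-finger parallel gripper is mounted at the origin on the work surface. World frame = base frame: x ahead of the robot, y to its left, z up, the work surface at z = 0. Lengths are in m, angles in rad, forces in N, time in s.
With the tool pointing down it reaches from about 0.4 to 0.85 m from the base axis. Payload 10.4 kg.
Tool frame: the origin (TCP) lies on the centre line of the jaws, within the pads' length; the fingertips stand 11 mm ahead of it and the grasp point (between the pads) lies 8 mm behind it (manip.finger_overhang is the distance from the TCP to the fingertips, in m); z points along the fingers, y is the line along which they close (so a half turn about z gives the same grasp; the last joint's range is limited). The gripper opens to 85 mm and grips with 20 to 120 N. Pads are 22 mm wide; open, the fingers measure 114 mm over their backs; the gripper's body (76 mm by 85 mm) begins 54 mm behind the grasp point. The pads swing forward as they close: fully open they stand 13 mm farther back than shut.
Start: joints at [1.161, 0.332, -0.065, 1.46, 0.022, 1.35, -0.088], TCP at [0.236, -0.579, 0.242] pointing down, gripper open.
Joint ranges: [-2.6, 2.6], [-0.5, 2.12], [-1.47, 1.34], [0.16, 2.42], [-1.27, 4.41], [0.06, 2.06], [-2.6, 2.6]. Speed limits (rad/s): [2.22, 2.22, 2.79, 2.79, 3.14, 3.14, 3.14].

### API

Orientations are given as a unit quaternion [x, y, z, w].
In Python, from workcell import manip, imaging, workorder gives the robot as it stands.
- The arm moves only by the tool jog_arm, never from a script. Its argument "deltas" is a list of rows, each an object with "gripper": the opening, from 0 (shut) to 1 (fully open); "offset": the shift along the tool's x, y, z in m, a list of three; "rotation": the turn, a rotation vector about the tool's x, y, z in degrees, a list of three. In form: [{"gripper": gripper, "offset": [tx, ty, tz], "rotation": [ax, ay, az]}, ...]. A call has 1 to 20 rows; each row shifts and turns the commanded pose from where the row before left it, along the tool's axes as they then stand; what a row does not reach is not made up. A row lasts 1/10 s, in which the tool goes at most 50 mm and 8.59 degrees, less where a joint would pass 70% of its speed; a pose out of reach is approached as far as the arm can. A call with a gripper value outside its range is refused whole. The fingers move at their own pace and stop on an object; "newtons" is the grip in N (left out, the last holds). Time passes only in rows, so rows that do not move let the fingers close. It gives the time, the measured TCP pose, the force, the opening and the grip force at its end, in the units of the state.
- manip.get_obs(): the state, without advancing time (a new reading comes with each control period).
- imaging.camera(name): name is "scene" or "top" or "wrist"; returns the picture (480x640x3 uint8, blue, green, red); there is no depth.
- imaging.camera_model(name): a dict with "camera_matrix" (3x3 intrinsics, pixels), "world_to_cam" (4x4, takes a point from world to camera coordinates); the wrist camera has in their place "hand_eye" (4x4, takes a point from camera to tool coordinates, whose origin is the TCP and whose axes are the flange's). Camera axes: x right, y up, looking along -z (the intrinsics and any distortion apply to the point x, -y, -z); pixel columns grow to the right and rows downward; lengths in m; the calibration is good to about 2 mm. A picture is of the moment at which its call begins: read the wrist's pose just before it. camera_model takes no time and is no camera call.
- workorder.hand_in(): hands the job in; it is judged then, once.
The state is a dict: "clock": time; "joint_pos": joint angles; "joint_velocities": joint speeds; "tau": joint torques, N m; "position": TCP position; "ee_rot": TCP orientation; "ft_force": force on the tool from outside, world axes, zero at the start; "torque": the same for the moment, N m; "grip_width": opening from 0.0 (shut) to 1.0 (fully open); "grasp_force": force on a finger pad.
Only numpy, scipy, OpenCV 4.12 (cv2) and the standard library are available. Lean on these libraries where they do the work, as an engineer would, in place of code of your own. Each camera call takes 0.05 s, during which the arm holds its last target. There are 200 camera calls.

### The job

Take the orange-winged driver out of its wooden rack, put its blade down the hole of the bright steel plate on the brick mould and into the slot of the self-tapping screw that waits at some depth there. Drive the screw clockwise until it comes up tight, about half a turn, pushing down firmly while you turn (15 to 20 N) so that it cuts its first thread and the blade does not ride out of the slot, but not so hard that the head is spoilt. Then stand the driver back in its rack, let go, and leave the brick, the tin and the brush where they are.

Things in the scene. Friction and masses are not known exactly. Their poses are not given: they have to be found in the camera images.
- driver: loose hand driver, 120 g. Origin on its axis at the collar's underside, z up along the axis. Below: steel shank 16 mm diameter, 37 mm long over all, ending in a blade 15 mm long (along x) and 4 mm thick with a round edge. Above: collar 44 mm diameter, 5 mm thick, then an orange wing 40 mm long (x), 13 mm thick (y: grasp across this), z 5 to 38 mm. Starts upright in the rack.
- driver_wing (a point): centre of the wing's upper part, on the axis, 27 mm above the collar's underside; a good height for the grasp point (fingertips may rest on the collar). Axes as the driver's.
- driver_blade (a point): middle of the blade's lower edge, on the axis, 37 mm below the collar's underside.
- rack: fixed wooden block 80 x 80 x 45 mm with a blue foot; origin at the centre of its underside, z up. Central vertical hole 20 mm wide with a 2 mm chamfer, 42 mm deep; the driver stands in it with its collar resting on the block's top, 45 mm above the bench.
- mould: fixed wooden brick mould with steel-faced rims, all of it 72 mm high or lower. Origin on the bench under the axis of the screw hole. Round the hole an end block 76 x 76 mm with a bright steel plate 56 x 70 mm on top; the open frame (155 mm wide in x) runs to its +y as far as y = 320 mm, then a handle lug to y = 368 mm.
- mould_hole (a point): centre of the vertical hole at the top face of the steel plate, 72 mm above the bench; 17.5 mm wide with a 1 mm chamfer. How deep the screw's head sits in it differs each time and must be felt: with the blade in the slot of the undriven screw its edge is 17 to 32 mm below the plate's top; with the blade across the slot 2 mm higher (it drops in every half turn).
- screw (a joint): turn of the brass screw, rad, clockwise seen from above; 0 at the start (slot then along the mould's x axis), comes up tight at 3.3, stays where left. It sinks 10 mm per turn, resists with 0.08 N m. The slot is a V 2 mm deep with 35 deg flanks: pushed by less than some 8 to 13 N (it varies) the blade rides out as it turns. Contact force above 35 N (a push of some 25 N) spoils the head.
- brick: loose fired brick 205 x 98 x 63 mm lying flat, bystander; origin at the centre of its underside.
- tin: loose green tin 80 mm diameter, 105 mm high, bystander; origin at the centre of its underside.
- brush: loose brush lying on the bench, bystander; origin at the middle of its underside.
Not all that is in view belongs to the job. There is more than one size of the driver; the job needs the smaller. There is more than one size of the rack; the job needs the larger.

How it is judged:
On the way, in this order (a step that is already met when the one before it is completed fails the run):
1. the screw has bitten: the driver is in the hole and the screw is turned by 0.5 rad (value of joint screw above 0.5 rad and horizontal distance between driver_blade and mould_hole below 0.005 m), for 0.1 s.
2. the screw is driven: turned by 2.6 rad (value of joint screw above 2.6 rad), for 0.1 s.
At the end, for the whole second after the job is handed in: The screw is turned clockwise by more than 2.6 rad; the driver stands in the rack with its collar down on the block (underside within 4 mm of the block's top, within 5 mm of the hole's axis, within 0.1 rad of vertical), released and at rest (value of joint screw above 2.6 rad and distance between driver and rack below 0.049 m and horizontal distance between driver and rack below 0.005 m and angle between driver's own z axis and vertical below 0.1 rad and linear speed of driver below 0.01 m/s); the robot touches nothing.
It fails at once if the screw head is spoilt: more than 35 N between the driver and the mould with its screw (contact force between driver and mould above 35 N).
It fails at once if the brick is moved by more than 20 mm (distance of brick from where it was at the start of the episode above 0.02 m).
It fails at once if the tin is moved by more than 20 mm (distance of tin from where it was at the start of the episode above 0.02 m).
It fails at once if the brush is moved by more than 20 mm (distance of brush from where it was at the start of the episode above 0.02 m).
It also fails if it takes over 72 s, if anything falls off the work surface, if the arm or the gripper's body presses on something with over 40 N, if the wrist force passes 120 N, or if a joint passes its speed limit or range.

## Working session

There is one attempt and no reset: what is moved stays moved. The work goes in short steps, Python scripts to look and compute and a tool call to move; the robot and the scene stay as the last step left them, time stands still between calls to the robot, and variables do not carry over. Pictures are saved under pics/ and viewed, at most 10 in all, crops included, and the job is handed in when it is done.

Besides the shell and the picture viewer there is one more tool, called after "Emit:" in YAML: its name, and indented under it one key for each argument. jog_arm: Moves the arm, as the interface text tells. Its arguments: {"type":"object","properties":{"deltas":{"type":"array","items":{"type":"object","properties":{"gripper":{"type":"number"},"offset":{"type":"array","items":{"type":"number"}},"rotation":{"type":"array","items":{"type":"number"}}}}},"newtons":{"type":"number"}},"required":["deltas"]}

```bash
ls; mkdir -p pics; cat > h.py <<'E'
import numpy as np, cv2
from workcell import manip, imaging, workorder
from scipy.spatial.transform import Rotation as R
def tool():
    o=manip.get_obs(); T=np.eye(4); T[:3,:3]=R.from_quat(o['ee_rot']).as_matrix(); T[:3,3]=o['position']; return T
def c2w(name,T=None):
    m=imaging.camera_model(name)
    return np.array(m['camera_matrix']), (T@np.array(m['hand_eye']) if name=='wrist' else np.linalg.inv(np.array(m['world_to_cam']))), m
def ray(name,uv,z,T=None):
    K,C,m=c2w(name,T)
    d=m.get('distortion'); 
    p=np.linalg.inv(K)@[uv[0],uv[1],1]; v=C[:3,:3]@[p[0],-p[1],-1.]; o=C[:3,3]
    return o+v*(z-o[2])/v[2]
def proj(name,P,T=None):
    K,C,m=c2w(name,T); q=np.linalg.inv(C)@np.append(P,1); q=K@[q[0],-q[1],-q[2]]; return q[:2]/q[2]
E
python3 - <<'E'
from h import *
a=imaging.camera('scene');b=imaging.camera('top');T=tool();c=imaging.camera('wrist')
for n,i in zip('stw',(a,b,c)): cv2.imwrite(f'pics/{n}0.png',i)
for n in('scene','top','wrist'): print(imaging.camera_model(n))
print(manip.get_obs(),manip.finger_overhang)
E
```

```text
pics
{'camera_matrix': array([[579.11604229,   0.        , 320.18829847],
       [  0.        , 579.11604229, 227.73890217],
       [  0.        ,   0.        ,   1.        ]]), 'world_to_cam': array([[ 0.79300342,  0.60895995, -0.01770177, -0.39731634],
       [-0.46376497,  0.62225896,  0.63064716,  0.27902877],
       [ 0.39505395, -0.4918959 ,  0.77586777, -1.27891054],
       [ 0.        ,  0.        ,  0.        ,  1.        ]])}
{'camera_matrix': array([[519.34312341,   0.        , 311.17436924],
       [  0.        , 519.34312341, 237.34849153],
       [  0.        ,   0.        ,   1.        ]]), 'world_to_cam': array([[-4.20590756e-02, -9.99115066e-01, -3.44635551e-04,
        -6.67011305e-02],
       [ 9.73898591e-01, -4.10745579e-02,  2.23236232e-01,
        -5.70275887e-01],
       [-2.23052839e-01,  9.05346950e-03,  9.74764313e-01,
        -8.46896988e-01],
       [ 0.00000000e+00,  0.00000000e+00,  0.00000000e+00,
         1.00000000e+00]])}
{'camera_matrix': array([[339.05532411,   0.        , 318.10771895],
       [  0.        , 339.05532411, 241.30362242],
       [ 
[... 427 characters left out ...]
array([ 1.16141877,  0.33273553, -0.0646817 ,  1.46070172,  0.02160652,
        1.34995795, -0.0885129 ]), 'joint_velocities': array([-0.0004534 , -0.00199398,  0.00060468, -0.00146454, -0.00071527,
       -0.00130808, -0.001082  ]), 'tau': array([ 1.44258742e-03, -6.25829601e+01,  4.96667542e-02, -3.91854608e+01,
        1.63968344e-02,  7.44845951e-03, -1.06898955e-05]), 'position': array([ 0.23563932, -0.57858441,  0.24171545]), 'ee_rot': array([ 9.81359679e-01,  1.92179274e-01, -1.35965675e-04, -5.36621339e-04]), 'ft_force': array([-0.14108555, -0.21987556, -0.42519021]), 'torque': array([-0.01334667, -0.01667883, -0.02277755]), 'grasp_force': 0.0, 'grip_width': 1.0002413635370502} 0.011
```

View pics/t0.png

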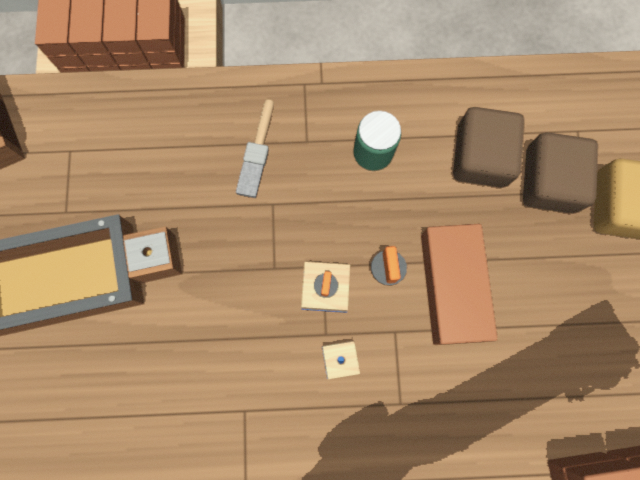

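View pics/s0.png

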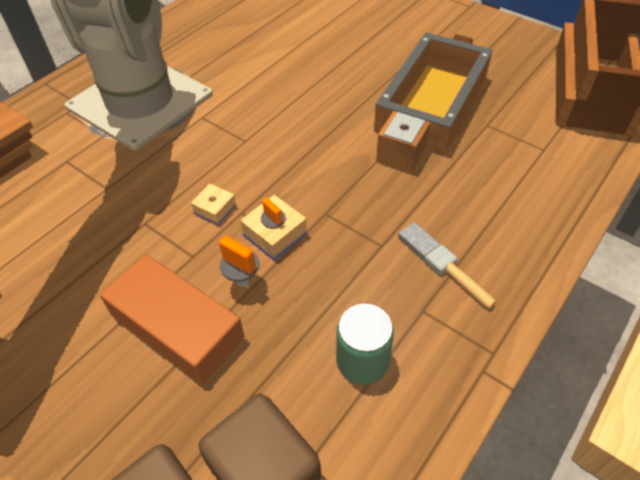

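Top view shows these candidates:
- Orange wing at (326,285), the smaller driver, standing in the larger rack.
- Orange wing at (391,263), the larger driver, standing on its own.
- Small wooden rack at (341,359), not the one for the job.

I choose the driver at (326,285). The plate hole is at (148,252).

```bash
python3 - <<'E'
from h import *
b=cv2.imread('pics/t0.png'); s=cv2.imread('pics/s0.png')
def rect(img,mask,box):
    x0,y0,x1,y1=box; m=np.zeros(mask.shape,np.uint8); m[y0:y1,x0:x1]=mask[y0:y1,x0:x1]
    c=max(cv2.findContours(m,cv2.RETR_EXTERNAL,cv2.CHAIN_APPROX_NONE)[0],key=cv2.contourArea)
    return cv2.minAreaRect(c),c
hsv=cv2.cvtColor(b,cv2.COLOR_BGR2HSV)
org=cv2.inRange(hsv,(5,200,200),(16,255,255)); 
r,c=rect(b,org,(300,255,355,315)); print('wing',r)
P=[ray('top',p,.083) for p in cv2.boxPoints(r)]; print(np.round(P,4), 'c',ray('top',r[0],.083))
pale=cv2.inRange(hsv,(15,60,190),(30,150,255))
r,c=rect(b,pale,(295,255,355,315)); print('rack',r); P=[ray('top',p,.045) for p in cv2.boxPoints(r)]; print(np.round(P,4),'c',np.mean(P,0))
grey=cv2.inRange(hsv,(0,0,30),(180,90,140)); r,c=rect(b,grey,(305,265,350,305)); print('collar',r,ray('top',r[0],.05))
pl=cv2.inRange(hsv,(0,0,140),(180,60,255)); r,c=rect(b,pl,(118,225,180,285)); print('plate',r);P=[ray('top',p,.072) for p in cv2.boxPoints(r)]; print(np.round(P,4),'c',np.mean(P,0))
print('hole',ray('top',(148,252),.072),'scene hole',ray('scene',(404.5,128),.072))
o=np.hstack([cv2.resize(b[240:315,290:350],None,fx=6,fy=6),cv2.resize(b[215:290,115:180],None,fx=6,fy=6)])
cv2.imwrite('pics/crop.png',o)
E
```

```text
Traceback (most recent call last):
ValueError: max() iterable argument is empty
```

```bash
cat > m.py <<'E'
from h import *
b=cv2.imread('pics/t0.png')
def rect(mask,box):
    x0,y0,x1,y1=box; m=np.zeros(mask.shape,np.uint8); m[y0:y1,x0:x1]=mask[y0:y1,x0:x1]
    c=max(cv2.findContours(m,cv2.RETR_EXTERNAL,cv2.CHAIN_APPROX_NONE)[0],key=cv2.contourArea)
    return cv2.minAreaRect(c)
E
python3 - <<'E'
from m import *
hsv=cv2.cvtColor(b,cv2.COLOR_BGR2HSV)
print(hsv[276:292:3,326],hsv[268,310],hsv[285,318],hsv[245,140],hsv[250,162])
o=np.hstack([cv2.resize(b[240:315,290:350],None,fx=6,fy=6),cv2.resize(b[215:290,115:180],None,fx=6,fy=6)])
cv2.imwrite('pics/crop.png',o)
def go(n,lo,hi,box,z):
    try:
        r=rect(cv2.inRange(hsv,lo,hi),box); P=np.array([ray('top',p,z) for p in cv2.boxPoints(r)])
        print(n,np.round(r[0],1),np.round(r[1],1),'c',P.mean(0).round(4),'edges',[(round(float(np.degrees(np.arctan2(*(P[i+1]-P[i])[[1,0]]))),1),round(float(np.linalg.norm(P[i+1]-P[i])),4)) for i in(0,1)])
    except ValueError: print(n,'none')
go('wing',(3,190,150),(20,255,255),(314,262,340,302),.083)
go('rack',(15,40,170),(32,170,255),(295,255,355,315),.045)
go('collar',(0,0,20),(180,100,130),(308,268,345,303),.05)
go('plate',(0,0,120),(180,60,255),(118,225,180,285),.072)
print('hole',ray('top',(148,252),.072),'scene hole',ray('scene',(404.5,128),.072))
E
```

```text
[[ 15 153 239]
 [ 16 153 238]
 [ 16 154 239]
 [ 16 151 239]
 [ 16 154 239]
 [ 16 149 239]] [ 19  72 241] [102  10 130] [ 45  10 205] [ 43   9 206]
wing none
rack [324.5 284.5] [59. 59.] c [ 0.4862 -0.1107  0.045 ] edges [(-92.4, 0.105), (176.5, 0.1042)]
collar [318.  285.5] [19.  6.] c [ 0.4836 -0.0991  0.05  ] edges [(-92.4, 0.0105), (177.3, 0.0333)]
plate [146.3 251.2] [31.8 43. ] c [0.5529 0.1953 0.072 ] edges [(-79.6, 0.0738), (-167.0, 0.0571)]
hole [0.55115938 0.19238074 0.072     ] scene hole [0.55405141 0.19618609 0.072     ]
```

View pics/crop.png

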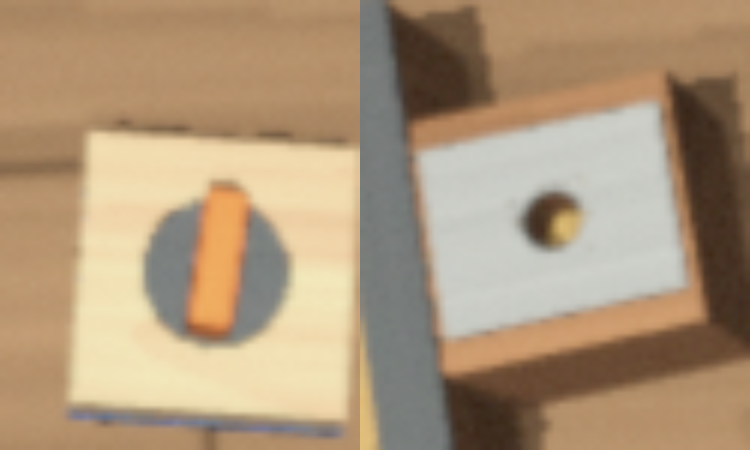

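The crop shows the small driver in the large pale rack: collar centre about (326.2,285.3) in the image, wing near world −8°. It also shows the steel plate with its hole at about (147.2,251.7), with brass visible inside.

```bash
cat >> h.py <<'E'
def delta(P,yaw=None):
    T=tool(); d=T[:3,:3].T@(np.array(P)-T[:3,3]); y=np.degrees(np.arctan2(T[1,0],T[0,0]))
    print('tcp',T[:3,3].round(4),'yaw',y.round(2),'tilt z',T[:3,2].round(4),'tool delta mm',(d*1000).round(1),'rotz',None if yaw is None else round(-((yaw-y+180)%360-180),2))
E
python3 - <<'E'
from h import *
p=ray('top',(326.2,285.3),.05); print('driver',p)
print('wing dir', ray('top',(325,294.2),.083),ray('top',(328,271.7),.083))
print('hole',ray('top',(147.2,251.7),.072))
delta([p[0],p[1],.19],172.4)
E
```

```text
driver [ 0.48332861 -0.11338818  0.05      ]
wing dir [ 0.46407026 -0.1095188   0.083     ] [ 0.50192549 -0.11642109  0.083     ]
hole [0.55174752 0.19377781 0.072     ]
tcp [ 0.2356 -0.5786  0.2417] yaw 22.16 tilt z [-5.e-04  1.e-03 -1.e+00] tool delta mm [ 404.9 -337.3   52.1] rotz -150.24
```

Emit:
jog_arm:
  deltas:
    - {"gripper": 1, "offset": [20, 0, 0], "rotation": [0, 0, 0]}

```text
clock: 0.25
position: [0.2749, -0.5635, 0.242]
ee_rot: [0.982, 0.187, -0.002, 0.0]
ft_force: [0.5, -0.5, -0.3]
grip_width: 0.999
grasp_force: 0.0
```

That row said 20 where the unit is metres. It was clipped to under 50 mm, and nothing was near. I'll continue in metres.

```bash
python3 -c "
from h import *
delta([.4833,-.1134,.2],170)"
```

```text
tcp [ 0.2749 -0.5635  0.242 ] yaw 21.5 tilt z [-0.0042 -0.0017 -1.    ] tool delta mm [ 359.1 -342.4   40.4] rotz -148.5
```

Emit:
jog_arm:
  deltas:
    - {"gripper": 1, "offset": [0.018, -0.017, 0]}
    - {"offset": [0.027, -0.026, 0]}
    - {"offset": [0.027, -0.026, 0]}
    - {"offset": [0.027, -0.026, 0]}
    - {"offset": [0.027, -0.026, 0]}
    - {"offset": [0.027, -0.026, 0]}
    - {"offset": [0.027, -0.026, 0]}
    - {"offset": [0.027, -0.026, 0]}
    - {"offset": [0.027, -0.026, 0]}
    - {"offset": [0.027, -0.026, 0]}
    - {"offset": [0.027, -0.026, 0]}
    - {"offset": [0.027, -0.026, 0]}
    - {"offset": [0.022, -0.02, 0]}
    - {"offset": [0.012, -0.01, 0]}
    - {"offset": [0, 0, 0]}

```text
schema error: expected keys gripper, offset, rotation
```

Emit:
jog_arm:
  deltas:
    - {"gripper": 1, "offset": [0, 0, 0], "rotation": [0, 0, -8.2]}
    - {"rotation": [0, 0, -8.2]}
    - {"rotation": [0, 0, -8.2]}
    - {"rotation": [0, 0, -8.2]}
    - {"rotation": [0, 0, -8.2]}
    - {"rotation": [0, 0, -8.2]}
    - {"rotation": [0, 0, -8.2]}
    - {"rotation": [0, 0, -8.2]}
    - {"rotation": [0, 0, -8.2]}
    - {"rotation": [0, 0, -8.2]}
    - {"rotation": [0, 0, -8.2]}
    - {"rotation": [0, 0, -8.2]}
    - {"rotation": [0, 0, -8.2]}
    - {"rotation": [0, 0, -8.2]}
    - {"rotation": [0, 0, -8.2]}
    - {"rotation": [0, 0, -8.2]}
    - {"rotation": [0, 0, -8.2]}
    - {"rotation": [0, 0, -8.2]}
    - {"rotation": [0, 0, 0]}
    - {"rotation": [0, 0, 0]}

```text
schema error: expected keys gripper, offset, rotation
```

```bash
python3 -c "
from h import *
T=tool();np.save('T1.npy',T);cv2.imwrite('pics/w1.png',imaging.camera('wrist'))
delta([.4833,-.1134,.2],170); print(manip.get_obs()['joint_pos'], proj('wrist',[.4833,-.1134,.05],T))"
```

```text
tcp [ 0.2894 -0.5563  0.2419] yaw 22.37 tilt z [ 0.0033  0.0021 -1.    ] tool delta mm [ 347.7 -335.7   43.5] rotz -147.63
[ 1.09440554  0.33861148 -0.09543795  1.45290189  0.02844705  1.35164526
 -0.18216513] [-205.75144967 -317.8032937 ]
```

View pics/w1.png

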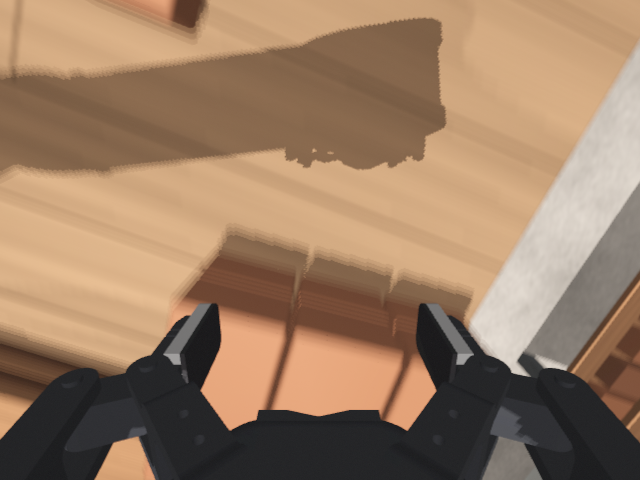

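The view is still over the start area (bricks, shadow); the moves were refused because rows need every key.

Emit:
jog_arm:
  deltas:
    - {"gripper": 1, "offset": [0.013, -0.012, 0], "rotation": [0, 0, 0]}
    - {"gripper": 1, "offset": [0.026, -0.025, 0], "rotation": [0, 0, 0]}
    - {"gripper": 1, "offset": [0.026, -0.025, 0], "rotation": [0, 0, 0]}
    - {"gripper": 1, "offset": [0.026, -0.025, 0], "rotation": [0, 0, 0]}
    - {"gripper": 1, "offset": [0.026, -0.025, 0], "rotation": [0, 0, 0]}
    - {"gripper": 1, "offset": [0.026, -0.025, 0], "rotation": [0, 0, 0]}
    - {"gripper": 1, "offset": [0.026, -0.025, 0], "rotation": [0, 0, 0]}
    - {"gripper": 1, "offset": [0.026, -0.025, 0], "rotation": [0, 0, 0]}
    - {"gripper": 1, "offset": [0.026, -0.025, 0], "rotation": [0, 0, 0]}
    - {"gripper": 1, "offset": [0.026, -0.025, 0], "rotation": [0, 0, 0]}
    - {"gripper": 1, "offset": [0.026, -0.025, 0], "rotation": [0, 0, 0]}
    - {"gripper": 1, "offset": [0.026, -0.025, 0], "rotation": [0, 0, 0]}
    - {"gripper": 1, "offset": [0.026, -0.025, 0], "rotation": [0, 0, 0]}
    - {"gripper": 1, "offset": [0.026, -0.025, 0], "rotation": [0, 0, 0]}
    - {"gripper": 1, "offset": [0.013, -0.012, 0], "rotation": [0, 0, 0]}
    - {"gripper": 1, "offset": [0, 0, 0], "rotation": [0, 0, 0]}

```text
clock: 1.9
position: [0.4882, -0.0964, 0.2422]
ee_rot: [0.981, 0.195, 0.0, -0.0]
ft_force: [-0.6, -0.0, 0.3]
grip_width: 1.002
grasp_force: 0.0
```

Emit:
jog_arm:
  deltas:
    - {"gripper": 1, "offset": [0, 0, 0.002], "rotation": [0, 0, -8.2]}
    - {"gripper": 1, "offset": [0, 0, 0.002], "rotation": [0, 0, -8.2]}
    - {"gripper": 1, "offset": [0, 0, 0.002], "rotation": [0, 0, -8.2]}
    - {"gripper": 1, "offset": [0, 0, 0.002], "rotation": [0, 0, -8.2]}
    - {"gripper": 1, "offset": [0, 0, 0.002], "rotation": [0, 0, -8.2]}
    - {"gripper": 1, "offset": [0, 0, 0.002], "rotation": [0, 0, -8.2]}
    - {"gripper": 1, "offset": [0, 0, 0.002], "rotation": [0, 0, -8.2]}
    - {"gripper": 1, "offset": [0, 0, 0.002], "rotation": [0, 0, -8.2]}
    - {"gripper": 1, "offset": [0, 0, 0.002], "rotation": [0, 0, -8.2]}
    - {"gripper": 1, "offset": [0, 0, 0.002], "rotation": [0, 0, -8.2]}
    - {"gripper": 1, "offset": [0, 0, 0.002], "rotation": [0, 0, -8.2]}
    - {"gripper": 1, "offset": [0, 0, 0.002], "rotation": [0, 0, -8.2]}
    - {"gripper": 1, "offset": [0, 0, 0.002], "rotation": [0, 0, -8.2]}
    - {"gripper": 1, "offset": [0, 0, 0.002], "rotation": [0, 0, -8.2]}
    - {"gripper": 1, "offset": [0, 0, 0.002], "rotation": [0, 0, -8.2]}
    - {"gripper": 1, "offset": [0, 0, 0.002], "rotation": [0, 0, -8.2]}
    - {"gripper": 1, "offset": [0, 0, 0.002], "rotation": [0, 0, -8.2]}
    - {"gripper": 1, "offset": [0, 0, 0.002], "rotation": [0, 0, -8.2]}
    - {"gripper": 1, "offset": [0, 0, 0], "rotation": [0, 0, 0]}
    - {"gripper": 1, "offset": [0, 0, 0], "rotation": [0, 0, 0]}

```text
clock: 3.9
position: [0.4873, -0.1002, 0.2063]
ee_rot: [0.092, 0.996, -0.0, -0.0]
ft_force: [1.0, -0.1, -0.3]
grip_width: 0.997
grasp_force: 0.0
```

```bash
python3 -c "
from h import *
T=tool();np.save('T1.npy',T);cv2.imwrite('pics/w2.png',imaging.camera('wrist'))
delta([.4833,-.1134,.2],170); print(manip.get_obs()['joint_pos'], proj('wrist',[.4833,-.1134,.05],T))"
```

```text
tcp [ 0.4874 -0.1     0.2063] yaw 169.49 tilt z [-1.e-04 -2.e-04 -1.e+00] tool delta mm [  1.6 -13.9   6.3] rotz -0.51
[ 0.70576695  0.12320631 -0.63190809  1.81178964  0.07732477  1.23119218
  1.43900108] [301.43996419 223.12807923]
```

View pics/w2.png

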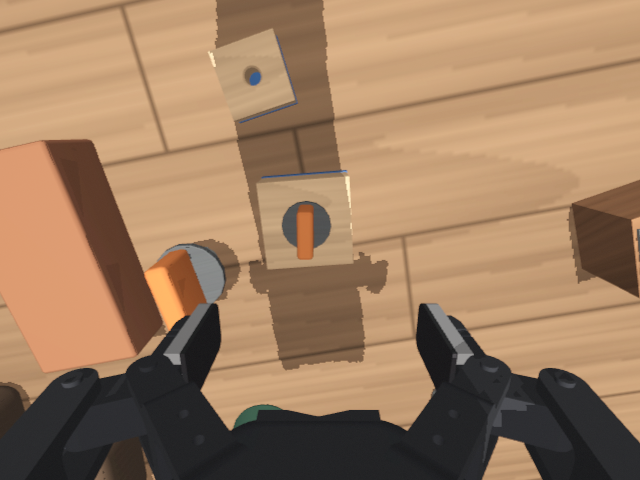

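The picture shows the target driver with its collar at about (306,225) and its wing vertical in the image, so the yaw is right. The large driver at (185,280) and the brick lie to the left.

```bash
python3 -c "
from h import *
T=np.load('T1.npy'); im=cv2.imread('pics/w2.png'); hsv=cv2.cvtColor(im,cv2.COLOR_BGR2HSV)
m=cv2.inRange(hsv,(60,0,20),(140,140,140)); m[:195]=0;m[256:]=0;m[:,:275]=0;m[:,338:]=0
ys,xs=np.nonzero(m); print(xs.min(),xs.max(),ys.min(),ys.max()); h=cv2.convexHull(np.c_[xs,ys]); e=cv2.fitEllipse(h); print(e)
p=ray('wrist',e[0],.05,T); print(p)
o=cv2.inRange(hsv,(5,150,120),(15,255,255)); o[:195]=0;o[265:]=0;o[:,:275]=0;o[:,338:]=0
r=cv2.minAreaRect(np.argwhere(o)[:,::-1].astype(np.float32)); print(r)
delta([p[0],p[1],.066],169.5)"
```

```text
282 329 201 246
((305.8759460449219, 224.3634796142578), (46.185096740722656, 47.18311309814453), 104.2987060546875)
[ 0.48510393 -0.10979647  0.05      ]
((304.5, 232.0), (54.0, 15.0), 90.0)
tcp [ 0.4874 -0.1     0.2063] yaw 169.49 tilt z [-1.e-04 -2.e-04 -1.e+00] tool delta mm [  0.5 -10.  140.3] rotz -0.01
```

Emit:
jog_arm:
  deltas:
    - {"gripper": 0.6, "offset": [0.0005, -0.005, 0], "rotation": [0, 0, 0]}
    - {"gripper": 0.6, "offset": [0.0005, -0.0055, 0.01], "rotation": [0, 0, 0]}
    - {"gripper": 0.6, "offset": [0, 0, 0.02], "rotation": [0, 0, 0]}
    - {"gripper": 0.6, "offset": [0, 0, 0.025], "rotation": [0, 0, 0]}
    - {"gripper": 0.6, "offset": [0, 0, 0.025], "rotation": [0, 0, 0]}
    - {"gripper": 0.6, "offset": [0, 0, 0.025], "rotation": [0, 0, 0]}
    - {"gripper": 0.6, "offset": [0, 0, 0.015], "rotation": [0, 0, 0]}
    - {"gripper": 0.6, "offset": [0, 0, 0.01], "rotation": [0, 0, 0]}
    - {"gripper": 0.6, "offset": [0, 0, 0.01], "rotation": [0, 0, 0]}
    - {"gripper": 0.6, "offset": [0, 0, 0], "rotation": [0, 0, 0]}

```text
clock: 4.95
position: [0.4843, -0.1096, 0.0655]
ee_rot: [0.089, 0.996, 0.0, -0.001]
ft_force: [-0.5, 0.3, 0.5]
grip_width: 0.597
grasp_force: 0.0
```

Emit:
jog_arm:
  deltas:
    - {"gripper": 0.4, "offset": [0, 0, 0], "rotation": [0, 0, 0]}
    - {"gripper": 0.3, "offset": [0, 0, 0], "rotation": [0, 0, 0]}
    - {"gripper": 0.2, "offset": [0, 0, 0], "rotation": [0, 0, 0]}
    - {"gripper": 0, "offset": [0, 0, 0], "rotation": [0, 0, 0]}
    - {"gripper": 0, "offset": [0, 0, 0], "rotation": [0, 0, 0]}
    - {"gripper": 0, "offset": [0, 0, 0], "rotation": [0, 0, 0]}
    - {"gripper": 0, "offset": [0, 0, 0], "rotation": [0, 0, 0]}
    - {"gripper": 0, "offset": [0, 0, 0], "rotation": [0, 0, 0]}
  newtons: 40

```text
clock: 5.75
position: [0.4852, -0.1098, 0.067]
ee_rot: [0.089, 0.996, -0.0, 0.001]
ft_force: [-2.0, -0.2, 6.4]
grip_width: 0.145
grasp_force: 40.1
```

```bash
python3 -c "
from h import *
o=manip.get_obs();print(o['ft_force'],o['torque'],o['grip_width'],o['grasp_force'],o['clock']);delta([.485,-.1098,.066],169.5)"
```

```text
[-2.02417035 -0.16007388  6.35070119] [-0.06696383  0.27987085  0.0130444 ] 0.14542970167668387 40.13281166553497 5.75
tcp [ 0.4852 -0.1098  0.067 ] yaw 169.75 tilt z [ 1.1e-03 -6.0e-04 -1.0e+00] tool delta mm [ 0.2 -0.   1. ] rotz 0.25
```

Emit:
jog_arm:
  deltas:
    - {"gripper": 0, "offset": [0, 0, 0], "rotation": [0, 0, 0]}
    - {"gripper": 0, "offset": [0, 0, -0.01], "rotation": [0, 0, 0]}
    - {"gripper": 0, "offset": [0, 0, -0.015], "rotation": [0, 0, 0]}
    - {"gripper": 0, "offset": [0, 0, -0.02], "rotation": [0, 0, 0]}
    - {"gripper": 0, "offset": [0, 0, -0.026], "rotation": [0, 0, 0]}
    - {"gripper": 0, "offset": [0, 0, -0.03], "rotation": [0, 0, 0]}
    - {"gripper": 0, "offset": [0, 0, -0.03], "rotation": [0, 0, 0]}
    - {"gripper": 0, "offset": [0, 0, -0.02], "rotation": [0, 0, 0]}
    - {"gripper": 0, "offset": [0, 0, -0.01], "rotation": [0, 0, 0]}
    - {"gripper": 0, "offset": [0, 0, 0], "rotation": [0, 0, 0]}
  newtons: 80

```text
clock: 6.75
position: [0.4852, -0.1096, 0.2289]
ee_rot: [0.089, 0.996, -0.0, 0.001]
ft_force: [-0.3, 0.0, -2.3]
grip_width: 0.137
grasp_force: 77.9
```

Emit:
jog_arm:
  deltas:
    - {"gripper": 0, "offset": [-0.001, 0.013, 0], "rotation": [0, 0, 0]}
    - {"gripper": 0, "offset": [-0.001, 0.022, 0], "rotation": [0, 0, 0]}
    - {"gripper": 0, "offset": [-0.001, 0.026, 0], "rotation": [0, 0, 0]}
    - {"gripper": 0, "offset": [-0.001, 0.026, 0], "rotation": [0, 0, 0]}
    - {"gripper": 0, "offset": [-0.001, 0.026, 0], "rotation": [0, 0, 0]}
    - {"gripper": 0, "offset": [-0.001, 0.026, 0], "rotation": [0, 0, 0]}
    - {"gripper": 0, "offset": [-0.001, 0.026, 0], "rotation": [0, 0, 0]}
    - {"gripper": 0, "offset": [-0.001, 0.026, 0], "rotation": [0, 0, 0]}
    - {"gripper": 0, "offset": [-0.001, 0.026, 0], "rotation": [0, 0, 0]}
    - {"gripper": 0, "offset": [-0.001, 0.026, 0], "rotation": [0, 0, 0]}
    - {"gripper": 0, "offset": [-0.001, 0.026, 0], "rotation": [0, 0, 0]}
    - {"gripper": 0, "offset": [-0.001, 0.024, 0], "rotation": [0, 0, 0]}
    - {"gripper": 0, "offset": [-0.001, 0.013, 0], "rotation": [0, 0, 0]}
    - {"gripper": 0, "offset": [0, 0.008, 0], "rotation": [0, 0, -7]}
    - {"gripper": 0, "offset": [0, 0, 0], "rotation": [0, 0, -7]}
    - {"gripper": 0, "offset": [0, 0, 0], "rotation": [0, 0, -7]}
    - {"gripper": 0, "offset": [0, 0, 0], "rotation": [0, 0, 0]}
    - {"gripper": 0, "offset": [0, 0, 0], "rotation": [0, 0, 0]}
    - {"gripper": 0, "offset": [0, 0, 0], "rotation": [0, 0, 0]}

```text
clock: 8.65
position: [0.5532, 0.197, 0.227]
ee_rot: [-0.092, 0.996, -0.0, -0.0]
ft_force: [-0.1, -0.5, -1.4]
grip_width: 0.137
grasp_force: 77.9
```

```bash
python3 -c "
from h import *
T=tool();np.save('T3.npy',T);cv2.imwrite('pics/w3.png',imaging.camera('wrist'))
o=manip.get_obs();delta([.5536,.1974,.228],191); print(o['joint_pos'],o['ft_force'],o['grip_width'])"
```

```text
tcp [0.5532 0.197  0.2271] yaw -169.37 tilt z [-2.e-04 -2.e-04 -1.e+00] tool delta mm [-0.5  0.3 -0.9] rotz -0.37
[ 0.26431921  0.37927977 -0.86249428  1.55112404  0.29268136  1.34666232
  1.127753  ] [-0.07670586  0.67670577 -1.95143179] 0.1363502668105982
```

View pics/w3.png

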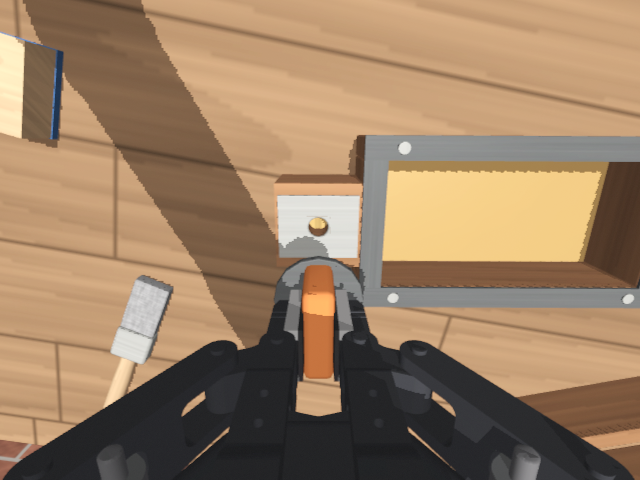

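The hole is at (318,227) between plate edges at 278 and 358, the held driver is centred at u≈318, and the mould is square to the tool.

```bash
python3 -c "
from h import *
T=np.load('T3.npy'); im=cv2.imread('pics/w3.png')
g=im[:,:,0]; m=(g[212:244,300:336]<140).astype(np.uint8); 
c=max(cv2.findContours(m,0,1)[0],key=cv2.contourArea)+[300,212]; print(cv2.boundingRect(c),cv2.fitEllipse(c),cv2.minEnclosingCircle(c))
M=cv2.moments(c); q=(M['m10']/M['m00'],M['m01']/M['m00']); print(q)
p=ray('wrist',q,.072,T); print(p); delta([p[0],p[1],.14])
for y in range(214,240,2): print(g[y,304:334:2])
hs=[]
for u in range(420,600,20):
    col=cv2.cvtColor(im,cv2.COLOR_BGR2GRAY)[120:150,u].astype(int); hs.append(120+np.argmax(np.diff(col)*-1))
print('frame edge',hs)
"
```

```text
(308, 218, 20, 19) ((318.39544677734375, 227.01129150390625), (17.149978637695312, 18.578895568847656), 56.215919494628906) ((317.7105407714844, 227.0), 9.761967658996582)
(318.51645207439196, 227.12017167381975)
[0.55495435 0.19806498 0.072     ]
tcp [0.5532 0.197  0.2271] yaw -169.37 tilt z [-2.e-04 -2.e-04 -1.e+00] tool delta mm [-1.9  0.8 87.1] rotz None
[218 217 218 219 219 218 218 219 219 219 219 219 218 219 218]
[221 213 200 199 199 197 190 193 197 198 200 200 221 218 221]
[217 218 218 216 196 147 128 126  96 149 203 219 219 207 219]
[221 221 220 184 143 139 128 126 123  98 101 196 221 221 221]
[221 221 206 146 143 139 128 125 123 129  94 105 205 221 220]
[221 219 168 115 143 140 128 126 123 142 126  69 169 220 220]
[218 216 135  57 136 140 128 126 125 142 116  45 147 216 219]
[218 214 151  56  60  94  92  87 101  85  51  45 153 203 219]
[218 217 181  56  58  61  61  59  59  57  53  59 189 202 217]
[216 216 209 137  54  61  61  61  59  53  51 140 205 200 215]
[218 217 217 203 140  65  62  62  58  59 134 205 217 217 217]
[144 144 213 213 205 191 155 133 161 192 214 222 222 222 223]
[143 138 143 143 143 194 219 216 220 221 221 221 222 222 222]
frame edge [np.int64(134), np.int64(134), np.int64(134), np.int64(135), np.int64(134), np.int64(134), np.int64(135), np.int64(135), np.int64(135)]
```

Emit:
jog_arm:
  deltas:
    - {"gripper": 0, "offset": [-0.0017, 0.0007, 0.01], "rotation": [0, 0, 0]}
    - {"gripper": 0, "offset": [0, 0, 0.02], "rotation": [0, 0, 0]}
    - {"gripper": 0, "offset": [0, 0, 0.02], "rotation": [0, 0, 0]}
    - {"gripper": 0, "offset": [0, 0, 0.02], "rotation": [0, 0, 0]}
    - {"gripper": 0, "offset": [0, 0, 0.012], "rotation": [0, 0, 0]}
    - {"gripper": 0, "offset": [0, 0, 0.005], "rotation": [0, 0, 0]}
    - {"gripper": 0, "offset": [0, 0, 0], "rotation": [0, 0, 0]}
    - {"gripper": 0, "offset": [0, 0, 0], "rotation": [0, 0, 0]}

```text
clock: 9.5
position: [0.5552, 0.1984, 0.141]
ee_rot: [-0.094, 0.996, 0.0, 0.001]
ft_force: [0.4, -0.0, -1.1]
grip_width: 0.134
grasp_force: 77.9
```

Emit:
jog_arm:
  deltas:
    - {"gripper": 0, "offset": [0, 0, 0.004], "rotation": [0, 0, 0]}
    - {"gripper": 0, "offset": [0, 0, 0.004], "rotation": [0, 0, 0]}
    - {"gripper": 0, "offset": [0, 0, 0.003], "rotation": [0, 0, 0]}
    - {"gripper": 0, "offset": [0, 0, 0], "rotation": [0, 0, 0]}

```text
clock: 9.9
position: [0.5546, 0.1979, 0.1288]
ee_rot: [-0.094, 0.996, -0.0, -0.0]
ft_force: [0.4, 1.2, -1.5]
grip_width: 0.14
grasp_force: 77.9
```

```bash
python3 -c "
from h import *
o=manip.get_obs();delta([.555,.198,.132]); print(o['ft_force'],o['torque'],o['grip_width'])"
```

```text
tcp [0.5546 0.1979 0.1288] yaw -169.24 tilt z [-7.e-04 -3.e-04 -1.e+00] tool delta mm [-0.4 -0.  -3.2] rotz None
[ 0.42232348  1.21220295 -1.53267161] [0.04924971 0.03245389 0.04547618] 0.1400566464361661
```

Emit:
jog_arm:
  deltas:
    - {"gripper": 0, "offset": [0, 0, 0.002], "rotation": [0, 0, 0]}
    - {"gripper": 0, "offset": [0, 0, 0.003], "rotation": [0, 0, 0]}
    - {"gripper": 0, "offset": [0, 0, 0.003], "rotation": [0, 0, 0]}
    - {"gripper": 0, "offset": [0, 0, 0], "rotation": [0, 0, 0]}

```text
clock: 10.3
position: [0.5545, 0.1977, 0.1209]
ee_rot: [-0.094, 0.996, -0.0, -0.0]
ft_force: [-1.3, -0.8, -2.2]
grip_width: 0.137
grasp_force: 78.6
```

Emit:
jog_arm:
  deltas:
    - {"gripper": 0, "offset": [0, 0, 0.002], "rotation": [0, 0, 0]}
    - {"gripper": 0, "offset": [0, 0, 0.002], "rotation": [0, 0, 0]}
    - {"gripper": 0, "offset": [0, 0, 0], "rotation": [0, 0, 0]}

```text
clock: 10.6
position: [0.5546, 0.1976, 0.1167]
ee_rot: [-0.094, 0.996, -0.0, -0.0]
ft_force: [-1.9, -2.4, -2.0]
grip_width: 0.137
grasp_force: 78.6
```

Emit:
jog_arm:
  deltas:
    - {"gripper": 0, "offset": [0, 0, 0.002], "rotation": [0, 0, 0]}
    - {"gripper": 0, "offset": [0, 0, 0.001], "rotation": [0, 0, 0]}
    - {"gripper": 0, "offset": [0, 0, 0], "rotation": [0, 0, 0]}

```text
clock: 10.9
position: [0.5546, 0.1977, 0.114]
ee_rot: [-0.094, 0.996, -0.0, -0.0]
ft_force: [-2.4, -4.2, -0.4]
grip_width: 0.131
grasp_force: 78.9
```

Emit:
jog_arm:
  deltas:
    - {"gripper": 0, "offset": [0.0005, -0.0007, 0], "rotation": [0, 0, 0]}
    - {"gripper": 0, "offset": [0, 0, 0.001], "rotation": [0, 0, 0]}
    - {"gripper": 0, "offset": [0, 0, 0.001], "rotation": [0, 0, 0]}
    - {"gripper": 0, "offset": [0, 0, 0], "rotation": [0, 0, 0]}

```text
clock: 11.3
position: [0.5546, 0.1974, 0.1122]
ee_rot: [-0.094, 0.996, 0.0, 0.0]
ft_force: [-1.9, -2.1, -1.2]
grip_width: 0.133
grasp_force: 78.8
```

Emit:
jog_arm:
  deltas:
    - {"gripper": 0, "offset": [0, 0, 0.001], "rotation": [0, 0, 0]}
    - {"gripper": 0, "offset": [0, 0, 0.001], "rotation": [0, 0, 0]}
    - {"gripper": 0, "offset": [0, 0, 0], "rotation": [0, 0, 0]}

```text
clock: 11.6
position: [0.5545, 0.1974, 0.1101]
ee_rot: [-0.094, 0.996, 0.0, 0.0]
ft_force: [-1.8, -0.9, -1.0]
grip_width: 0.137
grasp_force: 78.8
```

Emit:
jog_arm:
  deltas:
    - {"gripper": 0, "offset": [0, 0, 0.001], "rotation": [0, 0, 0]}
    - {"gripper": 0, "offset": [0, 0, 0.001], "rotation": [0, 0, 0]}
    - {"gripper": 0, "offset": [0, 0, 0], "rotation": [0, 0, 0]}

```text
clock: 11.9
position: [0.5545, 0.1973, 0.1081]
ee_rot: [-0.094, 0.996, 0.0, 0.0]
ft_force: [-1.6, -1.1, -2.5]
grip_width: 0.134
grasp_force: 78.8
```

Sliding freely; the edge is about 23 mm below the plate's top. Continue.

Emit:
jog_arm:
  deltas:
    - {"gripper": 0, "offset": [0, 0, 0.001], "rotation": [0, 0, 0]}
    - {"gripper": 0, "offset": [0, 0, 0.001], "rotation": [0, 0, 0]}
    - {"gripper": 0, "offset": [0, 0, 0], "rotation": [0, 0, 0]}

```text
clock: 12.2
position: [0.5545, 0.1973, 0.1061]
ee_rot: [-0.094, 0.996, 0.0, 0.0]
ft_force: [-1.0, -0.9, -2.6]
grip_width: 0.134
grasp_force: 78.7
```

Emit:
jog_arm:
  deltas:
    - {"gripper": 0, "offset": [0, 0, 0.001], "rotation": [0, 0, 0]}
    - {"gripper": 0, "offset": [0, 0, 0.001], "rotation": [0, 0, 0]}
    - {"gripper": 0, "offset": [0, 0, 0], "rotation": [0, 0, 0]}

```text
clock: 12.5
position: [0.5545, 0.1973, 0.1041]
ee_rot: [-0.094, 0.996, 0.0, 0.0]
ft_force: [-0.4, -0.8, -2.2]
grip_width: 0.136
grasp_force: 78.7
```

Emit:
jog_arm:
  deltas:
    - {"gripper": 0, "offset": [0, 0, 0.001], "rotation": [0, 0, 0]}
    - {"gripper": 0, "offset": [0, 0, 0.001], "rotation": [0, 0, 0]}
    - {"gripper": 0, "offset": [0, 0, 0], "rotation": [0, 0, 0]}

```text
clock: 12.8
position: [0.5546, 0.1974, 0.1028]
ee_rot: [-0.094, 0.996, -0.0, 0.0]
ft_force: [-3.3, -1.8, 5.4]
grip_width: 0.134
grasp_force: 79.9
```

Emit:
jog_arm:
  deltas:
    - {"gripper": 0, "offset": [0, 0, 0.0005], "rotation": [0, 0, 0]}
    - {"gripper": 0, "offset": [0, 0, 0], "rotation": [0, 0, 0]}
    - {"gripper": 0, "offset": [0, 0, 0], "rotation": [0, 0, 0]}

```text
clock: 13.1
position: [0.5546, 0.1974, 0.1027]
ee_rot: [-0.094, 0.996, -0.0, 0.0]
ft_force: [-4.1, -2.4, 9.3]
grip_width: 0.135
grasp_force: 80.4
```

Emit:
jog_arm:
  deltas:
    - {"gripper": 0, "offset": [0, 0, 0.0005], "rotation": [0, 0, 0]}
    - {"gripper": 0, "offset": [0, 0, 0], "rotation": [0, 0, 0]}
    - {"gripper": 0, "offset": [0, 0, 0], "rotation": [0, 0, 0]}

```text
clock: 13.4
position: [0.5547, 0.1974, 0.1026]
ee_rot: [-0.094, 0.996, -0.0, 0.0]
ft_force: [-6.0, -2.8, 13.9]
grip_width: 0.137
grasp_force: 81.0
```

Emit:
jog_arm:
  deltas:
    - {"gripper": 0, "offset": [0.0005, 0, 0.0003], "rotation": [0, 0, 0]}
    - {"gripper": 0, "offset": [0, 0, 0], "rotation": [0, 0, 0]}
    - {"gripper": 0, "offset": [0, 0, 0.0001], "rotation": [0, 0, 4]}
    - {"gripper": 0, "offset": [0, 0, 0.0001], "rotation": [0, 0, 4]}
    - {"gripper": 0, "offset": [0, 0, 0], "rotation": [0, 0, 0]}

```text
clock: 13.9
position: [0.5546, 0.1973, 0.1023]
ee_rot: [-0.023, 1.0, -0.0, 0.001]
ft_force: [-4.5, -4.2, 12.3]
grip_width: 0.138
grasp_force: 80.7
```

```bash
cat > st.py <<'E'
from h import *
o=manip.get_obs(); print('F',o['ft_force'].round(1),'M',o['torque'].round(3),'q7',o['joint_pos'][6].round(2),o['clock']); delta([.5546,.1973,.1026])
E
python3 st.py
```

```text
F [-4.5 -4.2 12.3] M [-0.947  1.055  0.029] q7 0.93 13.9
tcp [0.5546 0.1973 0.1023] yaw -177.38 tilt z [ 1.9e-03 -4.0e-04 -1.0e+00] tool delta mm [ 0.  -0.  -0.3] rotz None
```

Emit:
jog_arm:
  deltas:
    - {"gripper": 0, "offset": [0.0002, -0.0003, 0.0004], "rotation": [0, 0, 0]}
    - {"gripper": 0, "offset": [0, 0, 0.00015], "rotation": [0, 0, 5]}
    - {"gripper": 0, "offset": [0, 0, 0.00015], "rotation": [0, 0, 5]}
    - {"gripper": 0, "offset": [0, 0, 0.00015], "rotation": [0, 0, 5]}
    - {"gripper": 0, "offset": [0, 0, 0.00015], "rotation": [0, 0, 5]}
    - {"gripper": 0, "offset": [0, 0, 0], "rotation": [0, 0, 0]}

```text
clock: 14.5
position: [0.5546, 0.1971, 0.1016]
ee_rot: [0.151, 0.988, 0.0, 0.001]
ft_force: [-4.9, -3.3, 14.5]
grip_width: 0.135
grasp_force: 81.0
```

```bash
python3 st.py
```

```text
F [-4.9 -3.3 14.5] M [-0.983  1.219 -0.005] q7 0.6 14.5
tcp [0.5546 0.1971 0.1016] yaw 162.58 tilt z [ 2.4e-03 -3.0e-04 -1.0e+00] tool delta mm [ 0.1  0.2 -1. ] rotz None
```

Emit:
jog_arm:
  deltas:
    - {"gripper": 0, "offset": [0, 0, 0.0002], "rotation": [0, 0, 5]}
    - {"gripper": 0, "offset": [0, 0, 0.00015], "rotation": [0, 0, 5]}
    - {"gripper": 0, "offset": [0, 0, 0.00015], "rotation": [0, 0, 5]}
    - {"gripper": 0, "offset": [0, 0, 0.00015], "rotation": [0, 0, 5]}
    - {"gripper": 0, "offset": [0, 0, 0.00015], "rotation": [0, 0, 5]}
    - {"gripper": 0, "offset": [0, 0, 0.00015], "rotation": [0, 0, 5]}
    - {"gripper": 0, "offset": [0, 0, 0], "rotation": [0, 0, 0]}

```text
clock: 15.2
position: [0.5546, 0.1969, 0.1008]
ee_rot: [0.402, 0.916, 0.0, 0.001]
ft_force: [-4.7, -4.9, 16.2]
grip_width: 0.137
grasp_force: 81.1
```

```bash
python3 st.py
```

```text
F [-4.7 -4.9 16.2] M [-1.21   1.35   0.004] q7 0.12 15.2
tcp [0.5546 0.1969 0.1008] yaw 132.57 tilt z [ 2.3e-03 -7.0e-04 -1.0e+00] tool delta mm [ 0.4  0.3 -1.8] rotz None
```

Emit:
jog_arm:
  deltas:
    - {"gripper": 0, "offset": [0, -0.0005, 0.00014], "rotation": [0, 0, 5]}
    - {"gripper": 0, "offset": [0, 0, 0.00014], "rotation": [0, 0, 5]}
    - {"gripper": 0, "offset": [0, 0, 0.00014], "rotation": [0, 0, 5]}
    - {"gripper": 0, "offset": [0, 0, 0.00014], "rotation": [0, 0, 5]}
    - {"gripper": 0, "offset": [0, 0, 0.00014], "rotation": [0, 0, 5]}
    - {"gripper": 0, "offset": [0, 0, 0.00014], "rotation": [0, 0, 5]}
    - {"gripper": 0, "offset": [0, 0, 0], "rotation": [0, 0, 0]}

```text
clock: 15.9
position: [0.5543, 0.1966, 0.0999]
ee_rot: [0.625, 0.78, 0.001, 0.001]
ft_force: [-4.8, -3.4, 15.3]
grip_width: 0.135
grasp_force: 81.2
```

```bash
python3 st.py
```

```text
F [-4.8 -3.4 15.3] M [-1.034  1.183  0.041] q7 -0.37 15.9
tcp [0.5543 0.1966 0.0999] yaw 102.58 tilt z [ 2.5e-03 -4.0e-04 -1.0e+00] tool delta mm [ 0.6  0.4 -2.7] rotz None
```

Emit:
jog_arm:
  deltas:
    - {"gripper": 0, "offset": [0, 0.0003, 0.0002], "rotation": [0, 0, 5]}
    - {"gripper": 0, "offset": [0, 0, 0.00014], "rotation": [0, 0, 5]}
    - {"gripper": 0, "offset": [0, 0, 0.00014], "rotation": [0, 0, 5]}
    - {"gripper": 0, "offset": [0, 0, 0.00014], "rotation": [0, 0, 5]}
    - {"gripper": 0, "offset": [0, 0, 0.00014], "rotation": [0, 0, 5]}
    - {"gripper": 0, "offset": [0, 0, 0.00014], "rotation": [0, 0, 5]}
    - {"gripper": 0, "offset": [0, 0, 0.00014], "rotation": [0, 0, 5]}
    - {"gripper": 0, "offset": [0, 0, 0], "rotation": [0, 0, 0]}

```text
clock: 16.7
position: [0.5542, 0.1966, 0.0989]
ee_rot: [0.831, 0.556, 0.0, 0.001]
ft_force: [-6.8, -5.2, 17.2]
grip_width: 0.136
grasp_force: 81.5
```

```bash
python3 st.py
```

```text
F [-6.8 -5.2 17.2] M [-1.187  1.797  0.031] q7 -0.95 16.7
tcp [0.5542 0.1966 0.0989] yaw 67.59 tilt z [ 1.5e-03 -7.0e-04 -1.0e+00] tool delta mm [ 0.8  0.1 -3.7] rotz None
```

Emit:
jog_arm:
  deltas:
    - {"gripper": 0, "offset": [-0.0005, -0.0003, 0.0001], "rotation": [0, 0, 5]}
    - {"gripper": 0, "offset": [0, 0, 0.00014], "rotation": [0, 0, 5]}
    - {"gripper": 0, "offset": [0, 0, 0.00014], "rotation": [0, 0, 5]}
    - {"gripper": 0, "offset": [0, 0, 0.00014], "rotation": [0, 0, 5]}
    - {"gripper": 0, "offset": [0, 0, 0.00014], "rotation": [0, 0, 5]}
    - {"gripper": 0, "offset": [0, 0, 0.00014], "rotation": [0, 0, 5]}
    - {"gripper": 0, "offset": [0, 0, 0.00014], "rotation": [0, 0, 5]}
    - {"gripper": 0, "offset": [0, 0, 0], "rotation": [0, 0, 0]}

```text
clock: 17.5
position: [0.5538, 0.1966, 0.098]
ee_rot: [0.96, 0.281, 0.001, 0.0]
ft_force: [-5.7, -3.4, 16.5]
grip_width: 0.138
grasp_force: 81.3
```

```bash
python3 st.py
```

```text
F [-5.7 -3.4 16.5] M [-0.982  1.659  0.058] q7 -1.52 17.5
tcp [0.5538 0.1966 0.098 ] yaw 32.6 tilt z [ 0.0018  0.     -1.    ] tool delta mm [ 1.1 -0.1 -4.6] rotz None
```

Emit:
jog_arm:
  deltas:
    - {"gripper": 0, "offset": [-0.0003, 0, 0.00014], "rotation": [0, 0, 5]}
    - {"gripper": 0, "offset": [0, 0, 0.00014], "rotation": [0, 0, 5]}
    - {"gripper": 0, "offset": [0, 0, 0.00014], "rotation": [0, 0, 5]}
    - {"gripper": 0, "offset": [0, 0, 0.00014], "rotation": [0, 0, 5]}
    - {"gripper": 0, "offset": [0, 0, 0.00014], "rotation": [0, 0, 5]}
    - {"gripper": 0, "offset": [0, 0, 0.00014], "rotation": [0, 0, 5]}
    - {"gripper": 0, "offset": [0, 0, 0], "rotation": [0, 0, 0]}

```text
clock: 18.2
position: [0.5536, 0.1968, 0.0971]
ee_rot: [1.0, 0.023, 0.001, -0.0]
ft_force: [-6.7, -2.6, 15.3]
grip_width: 0.136
grasp_force: 81.2
```

```bash
python3 st.py
```

```text
F [-6.7 -2.6 15.3] M [-0.614  1.582  0.065] q7 -2.02 18.2
tcp [0.5536 0.1968 0.0971] yaw 2.61 tilt z [ 1.9e-03  5.0e-04 -1.0e+00] tool delta mm [ 1.1 -0.5 -5.5] rotz None
```

Emit:
jog_arm:
  deltas:
    - {"gripper": 0, "offset": [0, 0, 0.0001], "rotation": [0, 0, 3]}
    - {"gripper": 0, "offset": [0, 0, 0], "rotation": [0, 0, 3]}
    - {"gripper": 0, "offset": [0, 0, 0], "rotation": [0, 0, 0]}

```text
clock: 18.5
position: [0.5535, 0.1968, 0.097]
ee_rot: [1.0, -0.029, 0.001, -0.0]
ft_force: [-5.2, -2.3, 14.4]
grip_width: 0.135
grasp_force: 81.1
```

```bash
python3 st.py
```

```text
F [-5.2 -2.3 14.4] M [-0.592  1.547  0.049] q7 -2.12 18.5
tcp [0.5535 0.1968 0.097 ] yaw -3.31 tilt z [ 1.8e-03  7.0e-04 -1.0e+00] tool delta mm [ 1.1 -0.6 -5.6] rotz None
```

Emit:
jog_arm:
  deltas:
    - {"gripper": 0, "offset": [0, 0, -0.002], "rotation": [0, 0, 0]}
    - {"gripper": 0, "offset": [0, 0, -0.004], "rotation": [0, 0, 0]}
    - {"gripper": 0, "offset": [0, 0, -0.006], "rotation": [0, 0, 0]}
    - {"gripper": 0, "offset": [0, 0, -0.008], "rotation": [0, 0, 0]}
    - {"gripper": 0, "offset": [0, 0, -0.01], "rotation": [0, 0, 0]}
    - {"gripper": 0, "offset": [0, 0, -0.01], "rotation": [0, 0, 0]}
    - {"gripper": 0, "offset": [0, 0, -0.015], "rotation": [0, 0, 0]}
    - {"gripper": 0, "offset": [0, 0, -0.02], "rotation": [0, 0, 0]}
    - {"gripper": 0, "offset": [0, 0, -0.02], "rotation": [0, 0, 0]}
    - {"gripper": 0, "offset": [0, 0, 0], "rotation": [0, 0, 0]}

```text
clock: 19.5
position: [0.5544, 0.1967, 0.194]
ee_rot: [1.0, -0.028, 0.002, -0.001]
ft_force: [0.7, 0.6, -1.6]
grip_width: 0.136
grasp_force: 78.7
```

Emit:
jog_arm:
  deltas:
    - {"gripper": 0, "offset": [-0.002, 0.012, 0], "rotation": [0, 0, 0]}
    - {"gripper": 0, "offset": [-0.004, 0.024, 0], "rotation": [0, 0, 0]}
    - {"gripper": 0, "offset": [-0.004, 0.025, 0], "rotation": [0, 0, 0]}
    - {"gripper": 0, "offset": [-0.004, 0.025, 0], "rotation": [0, 0, 0]}
    - {"gripper": 0, "offset": [-0.004, 0.025, 0], "rotation": [0, 0, 0]}
    - {"gripper": 0, "offset": [-0.004, 0.025, 0], "rotation": [0, 0, 0]}
    - {"gripper": 0, "offset": [-0.004, 0.025, 0], "rotation": [0, 0, 0]}
    - {"gripper": 0, "offset": [-0.004, 0.025, 0], "rotation": [0, 0, 0]}
    - {"gripper": 0, "offset": [-0.004, 0.025, 0], "rotation": [0, 0, 0]}
    - {"gripper": 0, "offset": [-0.004, 0.025, 0], "rotation": [0, 0, 0]}
    - {"gripper": 0, "offset": [-0.004, 0.025, 0], "rotation": [0, 0, 0]}
    - {"gripper": 0, "offset": [-0.004, 0.024, 0], "rotation": [0, 0, 0]}
    - {"gripper": 0, "offset": [-0.003, 0.015, 0], "rotation": [0, 0, 0]}
    - {"gripper": 0, "offset": [-0.001, 0.01, 0], "rotation": [0, 0, 0]}
    - {"gripper": 0, "offset": [0, 0, 0], "rotation": [0, 0, 0]}
    - {"gripper": 0, "offset": [0, 0, 0], "rotation": [0, 0, 0]}

```text
clock: 21.1
position: [0.4854, -0.11, 0.1897]
ee_rot: [1.0, -0.028, -0.0, -0.0]
ft_force: [0.5, 0.7, -1.3]
grip_width: 0.135
grasp_force: 78.7
```

```bash
python3 -c "
from h import *
T=tool();cv2.imwrite('pics/w5.png',imaging.camera('wrist'))
delta([.4852,-.1098,.12]);o=manip.get_obs();print(o['joint_pos'],o['ft_force'])"
```

```text
tcp [ 0.4856 -0.1096  0.1899] yaw -3.18 tilt z [-3.e-04  4.e-04 -1.e+00] tool delta mm [-0.4  0.2 69.9] rotz None
[ 1.43030654e-01  9.26330284e-02 -1.33494328e-02  1.86059582e+00
  9.63584333e-04  1.18873047e+00 -1.49684305e+00] [ 0.43177661  0.25539203 -1.45077653]
```

View pics/w5.png

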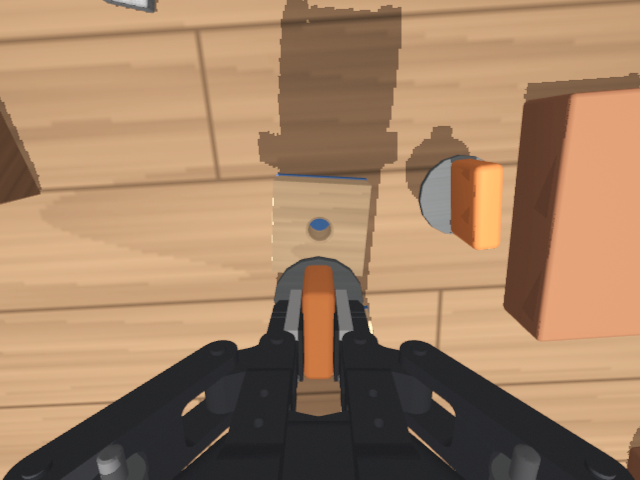

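The rack hole shows at about (319.5,229), with the driver held straight just below it in the image.

```bash
python3 -c "
from h import *
T=tool(); p=ray('wrist',(319.5,229),.045,T); print(p); delta([p[0],p[1],.105])"
```

```text
[ 0.48752998 -0.11019377  0.045     ]
tcp [ 0.4856 -0.1096  0.1899] yaw -3.18 tilt z [-3.e-04  4.e-04 -1.e+00] tool delta mm [ 2.   0.5 84.9] rotz None
```

Emit:
jog_arm:
  deltas:
    - {"gripper": 0, "offset": [0.0012, 0.0004, 0.01], "rotation": [0, 0, 0]}
    - {"gripper": 0, "offset": [0, 0, 0.02], "rotation": [0, 0, 0]}
    - {"gripper": 0, "offset": [0, 0, 0.025], "rotation": [0, 0, 0]}
    - {"gripper": 0, "offset": [0, 0, 0.02], "rotation": [0, 0, 0]}
    - {"gripper": 0, "offset": [0, 0, 0.01], "rotation": [0, 0, 0]}
    - {"gripper": 0, "offset": [0, 0, 0.004], "rotation": [0, 0, 0]}
    - {"gripper": 0, "offset": [0, 0, 0.004], "rotation": [0, 0, 0]}
    - {"gripper": 0, "offset": [0, 0, 0], "rotation": [0, 0, 0]}

```text
clock: 21.95
position: [0.4871, -0.1109, 0.0973]
ee_rot: [1.0, -0.028, 0.0, 0.0]
ft_force: [0.3, -0.4, -0.0]
grip_width: 0.137
grasp_force: 78.7
```

Emit:
jog_arm:
  deltas:
    - {"gripper": 0, "offset": [0, 0, 0.004], "rotation": [0, 0, 0]}
    - {"gripper": 0, "offset": [0, 0, 0.005], "rotation": [0, 0, 0]}
    - {"gripper": 0, "offset": [0, 0, 0.005], "rotation": [0, 0, 0]}
    - {"gripper": 0, "offset": [0, 0, 0], "rotation": [0, 0, 0]}

```text
clock: 22.35
position: [0.4864, -0.111, 0.0824]
ee_rot: [1.0, -0.028, -0.0, -0.0]
ft_force: [0.1, -1.3, -1.4]
grip_width: 0.135
grasp_force: 78.8
```

In the hole freely; go down to about 0.068.

Emit:
jog_arm:
  deltas:
    - {"gripper": 0, "offset": [0, 0, 0.004], "rotation": [0, 0, 0]}
    - {"gripper": 0, "offset": [0, 0, 0.004], "rotation": [0, 0, 0]}
    - {"gripper": 0, "offset": [0, 0, 0.004], "rotation": [0, 0, 0]}
    - {"gripper": 0, "offset": [0, 0, 0.0015], "rotation": [0, 0, 0]}
    - {"gripper": 0, "offset": [0, 0, 0], "rotation": [0, 0, 0]}

```text
clock: 22.85
position: [0.4866, -0.111, 0.0693]
ee_rot: [1.0, -0.028, -0.0, -0.0]
ft_force: [-0.9, 0.8, -1.4]
grip_width: 0.138
grasp_force: 78.8
```

Emit:
jog_arm:
  deltas:
    - {"gripper": 0, "offset": [0, 0, 0.001], "rotation": [0, 0, 0]}
    - {"gripper": 0, "offset": [0, 0, 0], "rotation": [0, 0, 0]}

```text
clock: 23.05
position: [0.4868, -0.1111, 0.0686]
ee_rot: [1.0, -0.028, 0.0, 0.0]
ft_force: [-0.9, 0.0, -1.2]
grip_width: 0.134
grasp_force: 78.8
```

Emit:
jog_arm:
  deltas:
    - {"gripper": 0, "offset": [0, 0, 0.001], "rotation": [0, 0, 0]}
    - {"gripper": 0, "offset": [0, 0, 0.0003], "rotation": [0, 0, 0]}
    - {"gripper": 0, "offset": [0, 0, 0], "rotation": [0, 0, 0]}

```text
clock: 23.35
position: [0.4867, -0.1111, 0.0673]
ee_rot: [1.0, -0.028, 0.0, 0.0]
ft_force: [0.1, -0.3, -0.3]
grip_width: 0.136
grasp_force: 78.8
```

Emit:
jog_arm:
  deltas:
    - {"gripper": 0.2, "offset": [0, 0, 0], "rotation": [0, 0, 0]}
    - {"gripper": 0.25, "offset": [0, 0, 0], "rotation": [0, 0, 0]}
    - {"gripper": 0.35, "offset": [0, 0, 0], "rotation": [0, 0, 0]}
    - {"gripper": 0.45, "offset": [0, 0, 0], "rotation": [0, 0, 0]}
    - {"gripper": 0.5, "offset": [0, 0, 0], "rotation": [0, 0, 0]}
    - {"gripper": 0.5, "offset": [0, 0, 0], "rotation": [0, 0, 0]}
    - {"gripper": 0.5, "offset": [0, 0, 0], "rotation": [0, 0, 0]}

```text
clock: 24.05
position: [0.4868, -0.111, 0.0673]
ee_rot: [1.0, -0.028, 0.0, 0.0]
ft_force: [0.9, 0.0, -0.4]
grip_width: 0.502
grasp_force: 0.0
```

Emit:
jog_arm:
  deltas:
    - {"gripper": 0.5, "offset": [0, 0, -0.01], "rotation": [0, 0, 0]}
    - {"gripper": 0.5, "offset": [0, 0, -0.02], "rotation": [0, 0, 0]}
    - {"gripper": 0.5, "offset": [0, 0, -0.025], "rotation": [0, 0, 0]}
    - {"gripper": 0.5, "offset": [0, 0, -0.025], "rotation": [0, 0, 0]}
    - {"gripper": 0.5, "offset": [0, 0, -0.025], "rotation": [0, 0, 0]}
    - {"gripper": 0.5, "offset": [0, 0, -0.02], "rotation": [0, 0, 0]}
    - {"gripper": 0.5, "offset": [0, 0, 0], "rotation": [0, 0, 0]}
    - {"gripper": 0.5, "offset": [0, 0, 0], "rotation": [0, 0, 0]}

```text
clock: 24.85
position: [0.4868, -0.1111, 0.1928]
ee_rot: [1.0, -0.028, 0.001, 0.0]
ft_force: [-1.0, -0.4, -1.0]
grip_width: 0.501
grasp_force: 0.0
```

```bash
python3 -c "
from h import *
delta([.4852,-.1098,.2]);print(manip.get_obs()['ft_force'])
cv2.imwrite('pics/w6.png',imaging.camera('wrist'))"
```

```text
tcp [ 0.4868 -0.1111  0.1928] yaw -3.24 tilt z [ 1.1e-03 -2.0e-04 -1.0e+00] tool delta mm [-1.7 -1.2 -7.2] rotz None
[-1.04437395 -0.37918621 -0.95274961]
```

View pics/w6.png

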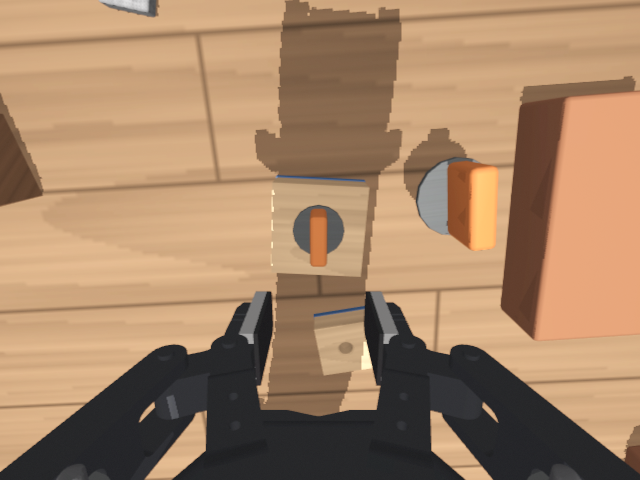

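The driver stands upright and released in the rack, its collar centred at (318,230). The gripper is clear of everything.

```bash
python3 -c "
from h import *
print(workorder.hand_in())"
```

```text
the job is handed in; nothing more can be done
None
```

The screw was driven about 3.3 rad until it stopped sinking, pushing about 14 to 19 N; the driver is back in its rack and released, and the job is handed in (no verdict was returned).

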